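Refit the snap ring on a label-printer spindle

TASK

The drive spindle of the label printer stands loose in the small bench chuck: turn the chuck's sleeve clockwise by its crank post until the three jaws grip the spindle tight. Then take the snap-ring pliers by their handles, squeeze them so that the ring on their tips is spread, pass the ring down over the top of the spindle's stub and bring it level with the groove. Finish while holding it there: the pliers in the hand, still squeezed, the ring spread and level around the groove; leave the other things on the desk where they are.

Things in the scene. Friction and masses are not known exactly. Their poses are not given: they have to be found in the camera images.
- chuck: Bench chuck fixed to the desk: steel foot plate 120 mm square, 10 mm thick; steel core 84 mm in diameter, flat top 46 mm above the desk. Origin on its vertical axis at desk height, z up. A knurled aluminium sleeve (92 mm in diameter, 21 to 41 mm high) turns about the axis; three steel jaws (46 to 72 mm high) slide radially on the flat top.
- sleeve (a joint): Turn of the sleeve, rad; starts at 0 to 0.2, grows clockwise seen from above, stop at 1.4. At 0 its crank arm points along the chuck's -y. All jaws move in 5 mm per rad and meet the spindle at about 1.0, where it goes stiff. Turns with 0.3 N m (3 to 4 N at the crank post) and stays where it is left; pushed on with 10 to 15 N at the post, the jaws stay gripping tight.
- crank_top (a point): Centre of the top end of the upright steel crank post on the sleeve's arm: 16 mm in diameter, 46 mm of it free above the arm, top 84 mm above the desk, 95 mm from the chuck's axis. The arm below it is 30 to 38 mm above the desk.
- jaw0: One of the three chuck jaws (12 mm wide steel block), origin on the chuck axis at desk height. Its gripping face is 20 mm from the axis at sleeve 0 and 15 mm at sleeve 1.0.
- jaw1: Second chuck jaw, alike.
- jaw2: Third chuck jaw, alike.
- spindle: Loose steel spindle, 110 mm tall, 0.28 to 0.46 kg, upright on the chuck's flat top, up to 2 mm off its axis. Origin at the centre of its underside, z up. Foot 30 mm in diameter, 46 mm tall; black gear 47 mm in diameter up to 58 mm; then a stub 22 mm in diameter with a 1.5 mm deep groove from 84 to 93 mm; its last 6 mm taper to 16 mm in diameter.
- groove (a point): Centre of the groove, on the spindle's axis 88.5 mm above its underside (134.5 mm above the desk). The groove is 9 mm tall.
- stub_top (a point): Centre of the top end of the spindle, 110 mm above its underside.
- pliers: Loose snap-ring pliers, about 0.2 kg, lying level on a grey plastic stand. Origin at the pivot, mid thickness (38 mm above the desk at first); x along the pliers from handles to ring, z up. Two black rubber handles, 8 mm wide, 12 mm tall, from x = -40 to -128 mm; steel jaws forward to x = 53 mm. Centre of mass near x = -20 mm.
- grip (a point): Middle of the place to grip the pliers: on the centre line, mid thickness, 65 mm behind the pivot; squeeze along the pliers' y. Here the handles measure 57 mm over their outsides relaxed, 40 mm squeezed (then parallel). Squeezing takes 4 N at first, 13 N at the stop. From 40 to 105 mm behind the pivot there is 26 mm of free room under the handles.
- ring_center (a point): Centre of the snap ring, 64 mm ahead of the pivot, 8 mm below mid thickness; fixed on the pliers. Dark steel ring, 4 mm thick (2 mm above and below this point), open towards the handles, its ends captive on the plier tips. Fully spread it is round, 26 mm inside, 36 mm outside; relaxed it is 19 mm wide inside and does not pass over the stub.
- lever_left (a joint): How far the pliers are squeezed, rad that each handle has turned: 0 relaxed, 0.128 when the ring is spread round, firm stop at 0.135 to 0.145. It springs back when let go.
- mug: White mug, bystander, origin at its foot.
- sanitiser: Clear bottle 60 mm in diameter, 150 mm tall, bystander, origin at its foot.
- label_roll: Roll of paper labels 90 mm in diameter, 40 mm tall, bystander, origin at its foot.
- spare_gear: Spare black gear blank 48 mm in diameter, 12 mm tall, lying on the desk, bystander.
- mouse: Black computer mouse 100 mm long, 58 mm wide, 34 mm tall, bystander.
- stapler: Grey stapler 130 mm long, 43 mm tall, bystander.
- pen_cup: Black cup 76 mm in diameter, 100 mm tall, bystander.
There are look-alikes about, which are no part of the job. Leave any yellow look-alike of the spindle alone. Of the things that look like the pliers, the larger one is meant.

How it is judged:
By the outcome, as a careful person would: the job done as asked, in the order asked, and still so for the second after the job is handed in, while the arm keeps its last pose, push and grip.
It also fails if it takes over 54 s, if anything falls off the work surface, if the arm or the gripper's body presses on something with over 40 N, if the wrist force passes 120 N, or if a joint passes its speed limit or range.

ROBOT

A 6-joint arm with a two-finger parallel gripper is mounted at the origin on the work surface. World frame = base frame: x ahead of the robot, y to its left, z up, the work surface at z = 0. Lengths are in mm, angles in degrees, forces in N, time in s.
With the tool pointing down it reaches from about 350 to 850 mm from the base axis. Payload 8.1 kg.
Tool frame: the origin (TCP) lies midway between the tips of the shut fingers; the grasp point (between the pads) lies grip_depth behind it (grip_depth is the distance from the TCP to the grasp point, in mm); z points along the fingers, y is the line along which they close (so a half turn about z gives the same grasp; the last joint's range is limited). The gripper opens to 85 mm and grips with 20 to 120 N. Pads are 22 mm wide; open, the fingers measure 114 mm over their backs; the gripper's body (76 mm by 85 mm) begins 54 mm behind the grasp point. The pads swing forward as they close: fully open they stand 13 mm farther back than shut.
Start: joints at [-77.028, 7.471, 85.268, -0, 87.261, -4.893], TCP at [184.084, -571.068, 231.292] pointing down, gripper open.
Joint ranges: [-169.43, 169.43], [-51.17, 129.36], [1.28, 143.12], [-76.62, 256.62], [0, 156.53], [-152.29, 152.29]. Speed limits (degrees/s): [136.94, 136.94, 159.86, 180, 180, 180].

INTERFACE

Orientations are given as [roll, pitch, yaw] about the fixed x, y, z axes, in that order (R = Rz(yaw) Ry(pitch) Rx(roll)).
In Python, from bench import sense, snapshot, hand_in, grip_depth gives the robot as it stands. The module is installed in compiled form; this text tells all that it offers.
- The arm moves only by the tool apply_moves, never from a script. Its argument "series" is text: rows parted by semicolons, each of 5 numbers parted by spaces: the shift along the tool's x, y, z each as a share of 0.3 m, from -1 to 1, then the turn about the tool's z as a share of 2 rad, from -1 to 1, then the gripper's target within -1 to 1 (shut at 1, half-way at 0, fully open at -1). In form: tx ty tz twist gripper; .... A call has 1 to 5 rows; each row shifts and turns the commanded pose from where the row before left it, along the tool's axes as they then stand; what a row does not reach is not made up. A row lasts 1/12 s, in which the tool goes at most 41.7 mm and 7.16 degrees, less where a joint would pass 70% of its speed; a pose out of reach is approached as far as the arm can. A call with a number of a shift or a turn outside -1 to 1 is refused whole. A call with a gripper value outside its range is refused whole. The fingers move at their own pace and stop on an object; "squeeze" is the grip in N (left out, the last holds). Time passes only in rows, so rows that do not move let the fingers close. It gives the time, the measured TCP pose, the force, the opening and the grip force at its end, in the units of the state.
- sense(): the state, without advancing time (a new reading comes with each control period).
- snapshot(name): name is "scene" or "top" or "wrist"; returns a dict with "frame" (420x560x3 uint8, blue, green, red), "depth" (420x560 float32, mm along the optical axis (not along the pixel's ray), 0 where there is no reading), "intrinsics" (3x3 intrinsics, pixels), "extrinsics" (4x4, takes a point from camera to world coordinates); the wrist camera has in their place "tool_from_camera" (4x4, takes a point from camera to tool coordinates, whose origin is the TCP and whose axes are the flange's). Camera axes: x right, y down, z forward; pixel columns grow to the right and rows downward; lengths in mm; the calibration is good to about 2 mm. A picture is of the moment at which its call begins: read the wrist's pose just before it.
- hand_in(): hands the job in; it is judged then, once.
The state is a dict: "time": time; "joint_pos": joint angles; "qd": joint speeds; "joint_efforts": joint torques, N m; "tool_pos": TCP position; "tcp_rot": TCP orientation; "ft_force": force on the tool from outside, world axes, zero at the start; "wrist_torque": the same for the moment, N m; "finger_gap": finger opening in mm; "grip_force": force on a finger pad.
Only numpy, scipy, OpenCV 4.12 (cv2) and the standard library are available. Lean on these libraries where they do the work, as an engineer would, in place of code of your own. Each camera call takes 0.05 s, during which the arm holds its last target. There are 200 camera calls.

## Working session

There is one attempt and no reset: what is moved stays moved. The work goes in short steps, Python scripts to look and compute and a tool call to move; the robot and the scene stay as the last step left them, time stands still between calls to the robot, and variables do not carry over. Pictures are saved under pics/ and viewed, at most 10 in all, crops included, and the job is handed in when it is done.

Besides the shell and the picture viewer there is one more tool, called after "Call:" in YAML: its name, and indented under it one key for each argument. apply_moves: Moves the arm, as the interface text tells. Its arguments: {"type":"object","properties":{"series":{"type":"string"},"squeeze":{"type":"number"}},"required":["series"]}

```bash
mkdir -p pics; cat > h.py <<'E'
import numpy as np,cv2,pickle
from bench import sense,snapshot,hand_in,grip_depth
from scipy.spatial.transform import Rotation as R
def snap(n,save):
    s=sense(); d=snapshot(n); d['state']=s
    pickle.dump(d,open(f'{save}.pkl','wb')); cv2.imwrite(f'pics/{save}.png',d['frame']); return d
def load(n): return pickle.load(open(f'{n}.pkl','rb'))
def ext(d):
    if 'extrinsics' in d: return np.array(d['extrinsics'])
    s=d['state'];T=np.eye(4);T[:3,:3]=R.from_euler('xyz',s['tcp_rot'],degrees=True).as_matrix();T[:3,3]=s['tool_pos']
    return T@np.array(d['tool_from_camera'])
def ray(d,u,v,z):
    "intersect pixel ray with world plane z"
    E=ext(d);k=np.linalg.inv(d['intrinsics'])@[u,v,1];r=E[:3,:3]@k;o=E[:3,3]
    return o+r*(z-o[2])/r[2]
def pt(d,u,v):
    E=ext(d);z=d['depth'][int(v),int(u)];k=np.linalg.inv(d['intrinsics'])@[u,v,1]
    return (E@np.r_[k*z,1])[:3]
def cloud(d):
    h,w=d['depth'].shape;u,v=np.meshgrid(np.arange(w),np.arange(h));z=d['depth']
    P=np.stack([u*z,v*z,z],-1)@np.linalg.inv(d['intrinsics']).T
    E=ext(d);P=P@E[:3,:3].T+E[:3,3];P[z<=0]=np.nan;return P
E
python3 - <<'E'
from h import *
print(grip_depth,sense())
d=snap('top','top0');print(ext(d).round(2),d['intrinsics'])
d2=snap('scene','scene0');print(ext(d2).round(2))
E
```

```text
18.700000000000003 {'time': 0.0, 'joint_pos': array([-7.70283382e+01,  7.51478210e+00,  8.53299238e+01,  9.58379991e-04,
        8.72626652e+01, -4.89226299e+00]), 'qd': array([-0.0178434 , -0.01476611, -0.01889783, -0.02862232,  0.01114664,
        0.08561718]), 'joint_efforts': array([ 2.23860967e-03, -5.69397104e+01, -5.00547373e+01,  1.38757755e-04,
        1.47370639e-02,  3.42044098e-05]), 'tool_pos': array([ 183.96330555, -570.51364497,  230.2416683 ]), 'tcp_rot': array([-1.79893102e+02, -1.01105698e-02,  1.78638686e+01]), 'ft_force': array([ 0.52371097,  0.36374513, -0.32792376]), 'wrist_torque': array([0.00899526, 0.00052926, 0.02003433]), 'grip_force': 0.0, 'finger_gap': 85.2619635014535}
[[-0.00000e+00 -1.00000e+00  6.00000e-02  3.89330e+02]
 [-1.00000e+00  0.00000e+00  1.00000e-02 -7.82000e+01]
 [-1.00000e-02 -6.00000e-02 -1.00000e+00  1.55213e+03]
 [ 0.00000e+00  0.00000e+00  0.00000e+00  1.00000e+00]] [[488.00539709   0.         284.65885481]
 [  0.         488.00539709 205.21437811]
 [  0.           0.           1.        ]]
[[-8.30000e-01  4.70000e-01 -3.00000e-01  9.10750e+02]
 [ 5.60000e-01  6.90000e-01 -4.60000e-01  5.52540e+02]
 [-0.00000e+00 -5.50000e-01 -8.40000e-01  1.29016e+03]
 [ 0.00000e+00  0.00000e+00  0.00000e+00  1.00000e+00]]
```

```bash
python3 -c "
import cv2
for n in ['top0','scene0']: cv2.imwrite(f'pics/{n}L.png',cv2.resize(cv2.imread(f'pics/{n}.png'),(800,600),interpolation=cv2.INTER_CUBIC))"
```

```text
(no output)
```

View pics/top0L.png

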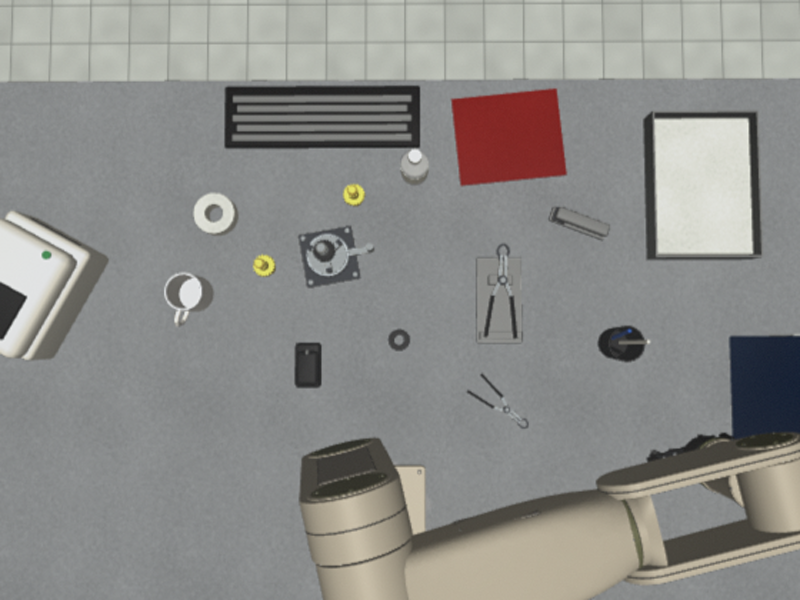

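View pics/scene0L.png

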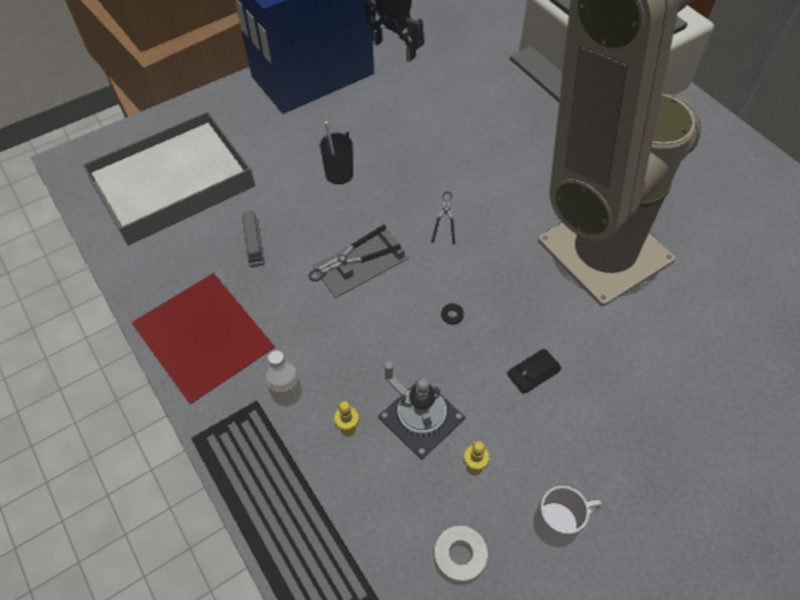

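The top view shows the chuck at about (330,256) in the 800x600 picture, the crank post at (370,248), and the larger pliers at (503,283) pointing to +x. The small pliers at (500,405) and the two yellow spindles are look-alikes. I'll enlarge the chuck and the pliers.

```bash
python3 - <<'E'
from h import *
d=load('top0');f=d['frame']
a=cv2.resize(f[145:210,200:275],None,fx=7,fy=7,interpolation=cv2.INTER_CUBIC)[:,:400*2]
b=cv2.resize(f[165:245,325:370],None,fx=7,fy=7,interpolation=cv2.INTER_CUBIC)
im=np.zeros((560,800,3),np.uint8);im[:455,:475]=a[:455,:475];im[:560,480:795]=b
cv2.imwrite('pics/crop0.png',im)
P=cloud(d)
for n,(u0,u1,v0,v1,z0,z1) in dict(post=(245,270,165,185,78,90),stub=(215,245,160,190,140,165),gear=(210,250,160,190,95,110),handles=(330,370,190,245,36,50),ring=(340,365,165,185,25,40)).items():
    q=P[v0:v1,u0:u1].reshape(-1,3);q=q[(q[:,2]>z0)&(q[:,2]<z1)]
    print(n,len(q),q.mean(0).round(1),q.min(0).round(1),q.max(0).round(1))
E
```

```text
post 21 [581.1   9.5  83.9] [575.8   3.7  79.1] [588.1  16.2  89.8]
stub 50 [569.4 103.2 150.9] [559.3  93.8 141.7] [579.6 113.3 159.1]
gear 118 [567.7 102.1 103.2] [546.6  80.4  95.1] [592.4 125.9 109.5]
handles 281 [ 459.9 -274.8   42.3] [ 384.5 -315.2   36. ] [ 530.5 -231.9   49.9]
ring 50 [ 572.9 -279.8   32.4] [ 549.5 -294.5   25.4] [ 593.9 -265.4   40. ]
```

View pics/crop0.png

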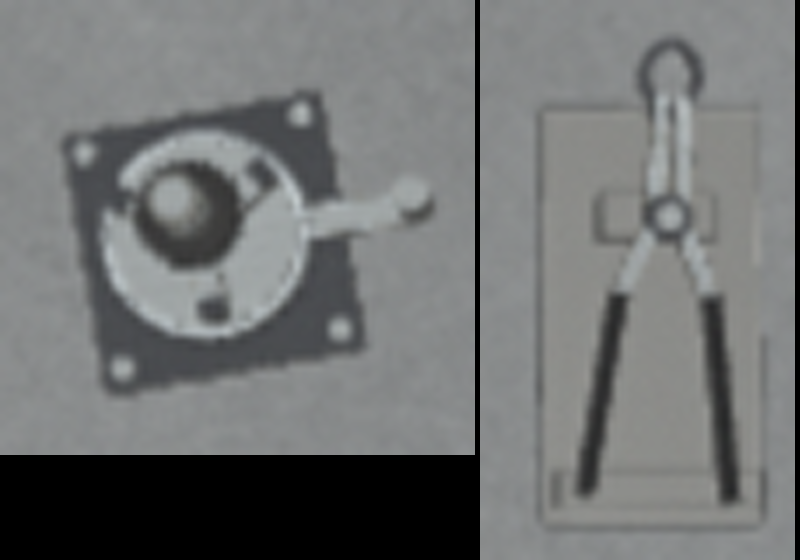

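Crop: the foot-plate bolts are at (85,152), (300,115), (122,368) and (340,328), the post top is near (411,197) and the stub top near (172,192). On the pliers the ring is at (671,75), the pivot at (669,216), the handle fronts at (620,297) and (711,297), and the handle ends at (586,492) and (730,500).

```bash
python3 - <<'E'
from h import *
d=load('top0')
A=lambda x,y,z:ray(d,200+(x+.5)/7-.5,145+(y+.5)/7-.5,z)
B=lambda x,y,z:ray(d,325+(x-479.5)/7-.5,165+(y+.5)/7-.5,z)
b=[A(85,152,12),A(300,115,12),A(122,368,12),A(340,328,12)]
c=np.mean(b,0);print('chuck',c, [np.linalg.norm(x-c) for x in b])
yv=(b[0]-b[1])+(b[2]-b[3]);print('chuck yaw',np.degrees(np.arctan2(-yv[0],yv[1])))
p=A(411,197,84);print('post',p,np.linalg.norm((p-c)[:2]),np.degrees(np.arctan2(*(p-c)[1::-1])))
print('stub',A(172,192,156))
r=B(671,75,32);v=B(669,216,46);print('ring',r,'pivot',v,np.linalg.norm((r-v)[:2]))
h=[B(620,297,44),B(711,297,44),B(586,492,44),B(730,500,44)]
m0=(h[0]+h[1])/2;m1=(h[2]+h[3])/2;print(*[x.round(1) for x in h],m0,m1)
for a,e in((r,v),(v,m1),(r,m1),(m0,m1)):print(np.degrees(np.arctan2(*(a-e)[1::-1])))
E
```

```text
chuck [569.80600101 103.80140821  12.        ] [np.float64(70.64976755159269), np.float64(69.76422939922168), np.float64(70.55817512151486), np.float64(70.68836065510662)]
chuck yaw 9.900595272202724
post [579.93598945   9.10999901  84.        ] 95.23171551973675 -83.8937806551591
stub [573.08000472 103.21407702 156.        ]
ring [ 577.33209725 -280.82904326   32.        ] pivot [ 512.92636019 -277.31867363   46.        ] 64.50133069808054
[ 477.3 -255.5   44. ] [ 477.1 -295.7   44. ] [ 391.3 -239.6   44. ] [ 387.6 -302.9   44. ] [ 477.18831045 -275.60141604   44.        ] [ 389.430433   -271.24016772   44.        ]
-3.119761741669082
-2.8178410752634386
-2.921346796523597
-2.8450518717878848
```

Call:
apply_moves:
  series: "0.0977 -0.0705 0 0 1;0.0977 -0.0705 0 0 1;0.0977 -0.0705 0 0 1;0.0977 -0.0705 0 0 1;0.0977 -0.0705 0 0 1"
  squeeze: 60

```text
time: 0.52
tool_pos: [291.6, -423.8, 230.7]
tcp_rot: [-180.0, 0.0, 17.8]
ft_force: [1.5, -0.3, 0.5]
finger_gap: 25.7
grip_force: 0.0
```

Call:
apply_moves:
  series: "0.0977 -0.0705 0 0 1;0.0977 -0.0705 0 0 1;0.0977 -0.0705 0 0 1;0.0977 -0.0705 0 0 1;0.0977 -0.0705 0 0 1"

```text
time: 0.93
tool_pos: [398.7, -278.1, 231.0]
tcp_rot: [-180.0, 0.0, 17.9]
ft_force: [1.5, -0.5, 0.9]
finger_gap: 0.1
grip_force: 0.0
```

Call:
apply_moves:
  series: "0.0977 -0.0705 0 0 1;0.0977 -0.0705 0 0 1;0.0977 -0.0705 0 0 1;0.0977 -0.0705 0 0 1;0.0977 -0.0705 0 0 1"

```text
time: 1.35
tool_pos: [505.8, -132.5, 231.0]
tcp_rot: [-180.0, 0.0, 17.9]
ft_force: [1.2, -1.2, 0.3]
finger_gap: -0.1
grip_force: 0.0
```

Call:
apply_moves:
  series: "0.0977 -0.0705 0 0 1;0.0977 -0.0705 0 0 1;0.0977 -0.0705 0 0 1;0.0977 -0.0705 0 0 1;0.0977 -0.0705 0 0 1"

```text
time: 1.77
tool_pos: [612.8, 13.1, 230.7]
tcp_rot: [-180.0, 0.0, 17.9]
ft_force: [1.2, -0.0, -0.3]
finger_gap: -0.1
grip_force: 0.0
```

Call:
apply_moves:
  series: "0 0 0 -0.0611 1;0 0 0 -0.0611 1;0 0 0 -0.0611 1;0 0 0 -0.0611 1;0 0 0 -0.0611 1"

```text
time: 2.18
tool_pos: [611.9, 11.6, 230.5]
tcp_rot: [-179.9, 0.0, 53.2]
ft_force: [-0.5, 0.8, 0.1]
finger_gap: 0.1
grip_force: 0.0
```

Call:
apply_moves:
  series: "0 0 0 -0.0611 1;0 0 0 -0.0611 1;0 0 0 -0.0611 1;0 0 0 -0.0611 1;0 0 0 -0.0611 1"

```text
time: 2.6
tool_pos: [611.9, 11.4, 230.6]
tcp_rot: [-179.9, -0.0, 88.2]
ft_force: [-0.2, 0.1, -0.1]
finger_gap: -0.1
grip_force: 0.0
```

Call:
apply_moves:
  series: "0 0 0 -0.0611 1;0 0 0 -0.0611 1;0 0 0 -0.0611 1;0 0 0 -0.0611 1;0 0 0 -0.0611 1"

```text
time: 3.02
tool_pos: [611.9, 11.4, 230.6]
tcp_rot: [-180.0, -0.0, 123.2]
ft_force: [0.1, -0.1, 0.3]
finger_gap: -0.0
grip_force: 0.0
```

Call:
apply_moves:
  series: "0 0 0 -0.0611 1;0 0 0 -0.0611 1;0 0 0 -0.0611 1;0 0 0 -0.0611 1;0 0 0 -0.0611 1"

```text
time: 3.43
tool_pos: [611.9, 11.4, 230.6]
tcp_rot: [-180.0, -0.1, 158.2]
ft_force: [-0.4, -0.0, -0.1]
finger_gap: 0.5
grip_force: 0.0
```

Call:
apply_moves:
  series: "0 0 0 -0.0611 1;0 0 0 -0.0611 1;0 0 0 -0.0611 1;0 0 0 -0.0611 1"

```text
time: 3.77
tool_pos: [611.9, 11.4, 230.7]
tcp_rot: [180.0, -0.1, -173.8]
ft_force: [-0.6, -1.2, -0.0]
finger_gap: 0.0
grip_force: 0.0
```

```bash
python3 - <<'E'
from h import *
d=snap('wrist','w1');s=d['state'];print({k:np.round(v,2) for k,v in s.items()})
print(np.array(d['tool_from_camera']).round(2))
cv2.imwrite('pics/w1L.png',cv2.resize(d['frame'],(800,600)))
E
```

```text
{'time': np.float64(3.77), 'joint_pos': array([ -3.73,   9.4 ,  83.22,  -0.  ,  87.45, -99.98]), 'qd': array([-7.000e-02, -9.000e-02, -0.000e+00, -1.000e-01, -2.000e-02,
       -8.351e+01]), 'joint_efforts': array([ 0.000e+00, -5.869e+01, -5.009e+01, -0.000e+00,  1.000e-02,
        3.070e+00]), 'tool_pos': array([611.92,  11.38, 230.65]), 'tcp_rot': array([ 1.7999e+02, -6.0000e-02, -1.7375e+02]), 'ft_force': array([-0.58, -1.18, -0.03]), 'wrist_torque': array([-0.01,  0.  ,  0.01]), 'grip_force': np.float64(0.0), 'finger_gap': np.float64(0.03)}
[[  -0.     -0.95   -0.31   80.14]
 [   1.     -0.      0.      0.32]
 [  -0.     -0.31    0.95 -142.03]
 [   0.      0.      0.      1.  ]]
```

View pics/w1L.png

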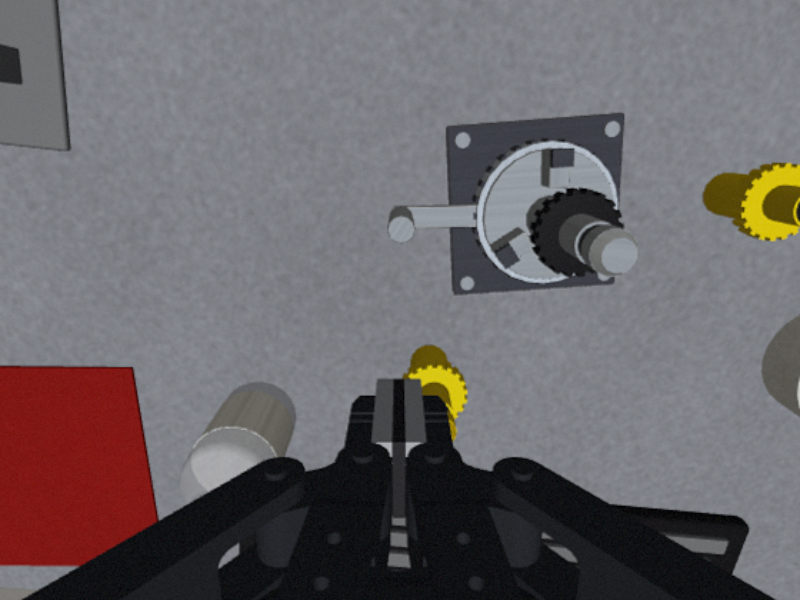

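The wrist view shows the post top at (401,229), the stub top centre near (619,256), and the plate bolts at (463,140), (612,129), (467,283) and (606,272).

```bash
python3 - <<'E'
from h import *
d=load('w1');k=.7
print('post',ray(d,401*k,229*k,84),'stub',ray(d,619*k,256*k,156))
b=[ray(d,u*k,v*k,12) for u,v in((463,140),(612,129),(467,283),(606,272))];print(np.mean(b,0))
P=cloud(d)
def h(u0,u1,v0,v1,z0,z1):
    q=P[v0:v1,u0:u1].reshape(-1,3);q=q[(q[:,2]>z0)&(q[:,2]<z1)];print(len(q),q.mean(0).round(1),q.min(0).round(1),q.max(0).round(1))
h(260,300,135,175,80,88);h(400,460,150,205,152,160)
E
```

```text
post [580.27719785  10.15057225  84.        ] stub [569.75260601 103.89150508 156.        ]
[567.90557784 105.28006597  12.        ]
284 [580.3   9.8  83.2] [572.8   2.2  80.1] [588.   17.8  85.3]
219 [567.9  99.4 153.8] [560.   93.9 152. ] [579.2 111.5 156.7]
```

Call:
apply_moves:
  series: "0 0 0.119 0 1;0 0 0.119 0 1;0 0 0.119 0 1;0 0 0.119 0 1;0 0 0.119 0 1"

```text
time: 4.23
tool_pos: [611.8, 11.4, 51.0]
tcp_rot: [180.0, -0.0, -174.3]
ft_force: [0.3, -0.1, -0.2]
finger_gap: -0.2
grip_force: 0.0
```

Call:
apply_moves:
  series: "0 0 0 0 1;0.021 0 0 0 1;0.021 0 0 0 1;0.0167 -0.0029 0 0.0262 1;0.0167 -0.0029 0 0.0262 1"

```text
time: 4.65
tool_pos: [592.4, 7.2, 56.9]
tcp_rot: [-180.0, 0.4, 179.7]
ft_force: [4.1, -1.1, -2.5]
finger_gap: -0.0
grip_force: 1.7
```

```bash
cat >f.py <<'E'
from h import *
s=sense();C=np.array([569.5,104.2]);r=s['tool_pos'][:2]-C
y=np.radians(s['tcp_rot'][2]);tx=np.array([np.cos(y),np.sin(y)]);ty=np.array([np.sin(y),-np.cos(y)])
print('t',s['time'],'pos',s['tool_pos'].round(1),s['tcp_rot'].round(1),'axis in tool',(-r@tx).round(1),(-r@ty).round(1),'F tool',(s['ft_force'][:2]@tx).round(1),(s['ft_force'][:2]@ty).round(1),s['ft_force'].round(1))
print('sleeve est if contact',np.radians(-80.1-(np.degrees(y)-90+180+ 0)) )
E
python3 f.py
```

```text
t 4.65 pos [592.4   7.2  56.9] [-180.     0.4  179.7] axis in tool 23.4 96.9 F tool -4.1 -1.1 [ 4.1 -1.1 -2.5]
sleeve est if contact -6.105500830029194
```

Call:
apply_moves:
  series: "0 0 0 0 1;0 0 0 0 1"

```text
time: 4.82
tool_pos: [591.6, 7.4, 56.1]
tcp_rot: [-180.0, 0.3, 179.9]
ft_force: [1.0, 0.5, 0.7]
finger_gap: 0.1
grip_force: 0.5
```

```bash
python3 f.py;python3 - <<'E'
from h import *
d=snap('wrist','w2');cv2.imwrite('pics/w2L.png',cv2.resize(d['frame'],(800,600)))
E
```

```text
t 4.8167 pos [591.6   7.4  56.1] [-180.     0.3  179.9] axis in tool 22.2 96.8 F tool -1.0 0.5 [1.  0.5 0.7]
sleeve est if contact -6.109512725156618
```

View pics/w2L.png

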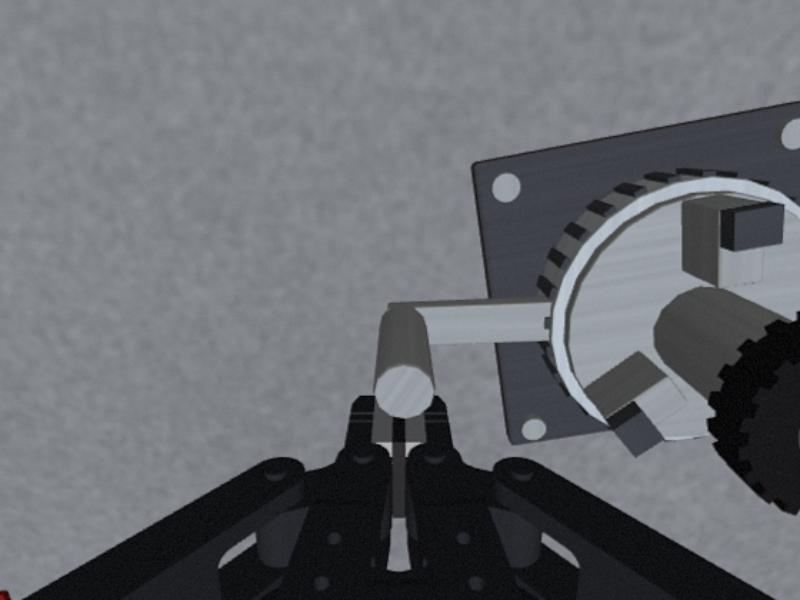

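The closed fingers touch the post behind it, and the sleeve has turned a little (post top at (405,390)). I'll continue along the arc.

Call:
apply_moves:
  series: "0.0167 -0.0029 0 0.0262 1;0.0167 -0.0029 0 0.0262 1;0.0167 -0.0029 0 0.0262 1;0.0167 -0.0029 0 0.0262 1;0.0167 -0.0029 0 0.0262 1"

```text
time: 5.28
tool_pos: [566.6, 5.2, 55.1]
tcp_rot: [180.0, 0.3, 164.8]
ft_force: [3.2, -2.4, 2.7]
finger_gap: 0.5
grip_force: 1.9
```

Call:
apply_moves:
  series: "0.0167 -0.0029 0 0.0262 1;0.0167 -0.0029 0 0.0262 1;0.0167 -0.0029 0 0.0262 1;0.0167 -0.0029 0 0.0262 1;0.0167 -0.0029 0 0.0262 1"

```text
time: 5.7
tool_pos: [541.3, 10.0, 54.7]
tcp_rot: [180.0, 0.2, 149.8]
ft_force: [1.8, -4.2, 1.3]
finger_gap: -0.1
grip_force: 1.9
```

```bash
python3 f.py
```

```text
t 5.7 pos [541.3  10.   54.7] [180.    0.2 149.8] axis in tool 23.0 95.6 F tool -3.7 -2.7 [ 1.8 -4.2  1.3]
sleeve est if contact -5.583173044918966
```

Call:
apply_moves:
  series: "0.0167 -0.0029 0 0.0262 1;0.0167 -0.0029 0 0.0262 1;0.0167 -0.0029 0 0.0262 1;0.0167 -0.0029 0 0.0262 1"

```text
time: 6.03
tool_pos: [522.5, 18.5, 54.5]
tcp_rot: [180.0, 0.2, 137.8]
ft_force: [0.3, -4.3, 0.9]
finger_gap: -0.2
grip_force: 1.9
```

Call:
apply_moves:
  series: "0.0056 -0.001 0 0.0087 1;0.0056 -0.001 0 0.0087 1;0.0056 -0.001 0 0.0087 1"

```text
time: 6.28
tool_pos: [518.0, 21.9, 53.9]
tcp_rot: [179.9, 0.1, 134.9]
ft_force: [1.0, -3.7, 3.4]
finger_gap: 0.1
grip_force: 1.8
```

```bash
python3 f.py
```

```text
t 6.2833 pos [518.   21.9  53.9] [1.799e+02 1.000e-01 1.349e+02] axis in tool 22.0 94.6 F tool -3.3 -1.9 [ 1.  -3.7  3.4]
sleeve est if contact -5.322990282425612
```

Sleeve is at about 0.96. I'll continue in 1° rows until the force rises.

Call:
apply_moves:
  series: "0.0056 -0.001 0 0.0087 1;0.0056 -0.001 0 0.0087 1"

```text
time: 6.45
tool_pos: [514.7, 24.2, 53.3]
tcp_rot: [180.0, 0.0, 132.8]
ft_force: [2.5, -2.5, 3.3]
finger_gap: 0.2
grip_force: 1.8
```

Call:
apply_moves:
  series: "0.0056 -0.001 0 0.0087 1;0 0 0 0 1"

```text
time: 6.62
tool_pos: [512.8, 25.5, 52.8]
tcp_rot: [180.0, -0.0, 131.8]
ft_force: [1.9, -2.2, 1.4]
finger_gap: 0.4
grip_force: 1.3
```

```bash
python3 f.py
```

```text
t 6.6167 pos [512.8  25.5  52.8] [180.   -0.  131.8] axis in tool 20.8 94.8 F tool -2.9 -0.1 [ 1.9 -2.2  1.4]
sleeve est if contact -5.26952454435433
```

Call:
apply_moves:
  series: "0.0056 -0.001 0 0.0087 1;0.0056 -0.001 0 0.0087 1"

```text
time: 6.78
tool_pos: [510.2, 27.3, 52.8]
tcp_rot: [180.0, 0.0, 129.8]
ft_force: [3.4, -3.4, 2.6]
finger_gap: -0.1
grip_force: 2.1
```

Call:
apply_moves:
  series: "0.0056 -0.001 0 0.0087 1;0 0 0 0 1"

```text
time: 6.95
tool_pos: [508.7, 28.6, 52.8]
tcp_rot: [-180.0, -0.0, 128.8]
ft_force: [2.5, -1.8, 3.3]
finger_gap: 0.1
grip_force: 1.5
```

```bash
python3 f.py
```

```text
t 6.95 pos [508.7  28.6  52.8] [-180.    -0.   128.8] axis in tool 20.8 94.8 F tool -3.0 0.8 [ 2.5 -1.8  3.3]
sleeve est if contact -5.2169030808420915
```

Call:
apply_moves:
  series: "0.0056 -0.001 0 0.0087 1;0.0056 -0.001 0 0.0087 1"

```text
time: 7.12
tool_pos: [506.4, 30.4, 52.8]
tcp_rot: [-180.0, 0.0, 126.8]
ft_force: [3.2, -4.6, 1.8]
finger_gap: 0.1
grip_force: 3.0
```

Call:
apply_moves:
  series: "0.0056 -0.001 0 0.0087 1"

```text
time: 7.2
tool_pos: [505.2, 31.5, 52.8]
tcp_rot: [-180.0, 0.0, 125.8]
ft_force: [3.6, -6.2, 1.3]
finger_gap: -0.1
grip_force: 3.3
```

```bash
python3 f.py; python3 - <<'E'
from h import *
d=snap('wrist','w3');cv2.imwrite('pics/w3L.png',cv2.resize(d['frame'],(800,600)))
E
```

```text
t 7.2 pos [505.2  31.5  52.8] [-180.     0.   125.8] axis in tool 21.3 94.7 F tool -7.1 -0.7 [ 3.6 -6.2  1.3]
sleeve est if contact -5.164700867887483
```

View pics/w3L.png

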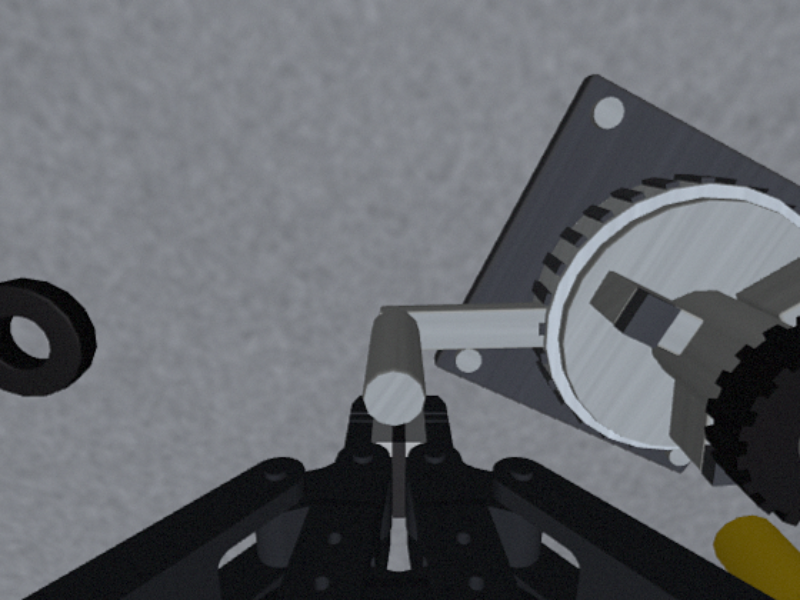

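The jaws now reach the spindle foot and the force is rising. I'll push on to 10–15 N.

Call:
apply_moves:
  series: "0.0056 -0.001 0 0.0087 1"

```text
time: 7.33
tool_pos: [504.0, 32.5, 52.8]
tcp_rot: [-180.0, 0.1, 124.9]
ft_force: [3.9, -5.6, 1.4]
finger_gap: 0.3
grip_force: 3.7
```

Call:
apply_moves:
  series: "0.0056 -0.001 0 0.0087 1"

```text
time: 7.42
tool_pos: [502.8, 33.6, 52.9]
tcp_rot: [-180.0, 0.1, 123.8]
ft_force: [3.8, -6.6, 1.3]
finger_gap: 0.0
grip_force: 4.0
```

```bash
python3 f.py
```

```text
t 7.4167 pos [502.8  33.6  52.9] [-1.800e+02  1.000e-01  1.238e+02] axis in tool 21.5 94.7 F tool -7.5 -0.5 [ 3.8 -6.6  1.3]
sleeve est if contact -5.129958062557557
```

Call:
apply_moves:
  series: "0.0056 -0.001 0 0.0087 1;0.0056 -0.001 0 0.0087 1"

```text
time: 7.58
tool_pos: [500.5, 35.8, 52.9]
tcp_rot: [-180.0, 0.1, 121.8]
ft_force: [4.2, -8.7, 1.4]
finger_gap: 0.2
grip_force: 4.7
```

Call:
apply_moves:
  series: "0.0056 -0.001 0 0.0087 1"

```text
time: 7.67
tool_pos: [499.4, 37.0, 52.9]
tcp_rot: [-180.0, 0.1, 120.8]
ft_force: [4.3, -9.4, 1.5]
finger_gap: 0.3
grip_force: 5.1
```

```bash
python3 f.py
```

```text
t 7.6667 pos [499.4  37.   52.9] [-1.800e+02  1.000e-01  1.208e+02] axis in tool 21.8 94.6 F tool -10.3 -1.1 [ 4.3 -9.4  1.5]
sleeve est if contact -5.077647990925697
```

Call:
apply_moves:
  series: "0.0056 -0.001 0 0.0087 1;0.0056 -0.001 0 0.0087 1"

```text
time: 7.83
tool_pos: [497.2, 39.3, 52.9]
tcp_rot: [-180.0, 0.1, 118.8]
ft_force: [4.8, -10.6, 1.4]
finger_gap: 0.1
grip_force: 5.8
```

Call:
apply_moves:
  series: "0.0056 -0.001 0 0.0087 1"

```text
time: 7.92
tool_pos: [496.2, 40.5, 52.9]
tcp_rot: [-180.0, 0.1, 117.8]
ft_force: [5.0, -11.2, 0.6]
finger_gap: 0.1
grip_force: 6.1
```

```bash
python3 f.py
```

```text
t 7.9167 pos [496.2  40.5  52.9] [-1.800e+02  1.000e-01  1.178e+02] axis in tool 22.1 94.6 F tool -12.3 -0.8 [  5.  -11.2   0.6]
sleeve est if contact -5.025401838749724
```

Call:
apply_moves:
  series: "0.0056 -0.001 0 0.0087 1;0.0056 -0.001 0 0.0087 1;0 0 0 0 1"

```text
time: 8.17
tool_pos: [494.0, 43.0, 52.9]
tcp_rot: [-180.0, 0.2, 115.8]
ft_force: [3.6, -12.3, 0.8]
finger_gap: 0.3
grip_force: 5.9
```

Call:
apply_moves:
  series: "-0.02 0 0 0 1;-0.035 0 0 0 1;-0.035 0 0 0 1"

```text
time: 8.42
tool_pos: [504.8, 20.3, 52.2]
tcp_rot: [-179.9, -0.1, 116.0]
ft_force: [-0.2, -1.1, -0.2]
finger_gap: -0.2
grip_force: 0.0
```

Call:
apply_moves:
  series: "0 0 -0.12 0 1;0 0 -0.12 0 1;0 0 -0.12 0 1;0 0 -0.12 0 1;0 0 -0.12 0 1"

```text
time: 8.83
tool_pos: [504.6, 20.1, 233.6]
tcp_rot: [-179.9, -0.1, 115.9]
ft_force: [0.7, -0.3, -0.2]
finger_gap: 0.1
grip_force: 0.0
```

Call:
apply_moves:
  series: "0 0 0 0.062 1;0 0 0 0.062 1;0 0 0 0.062 1;0 0 0 0.062 1;0 0 0 0.062 1"

```text
time: 9.25
tool_pos: [505.0, 20.1, 232.0]
tcp_rot: [-179.9, -0.0, 80.0]
ft_force: [0.6, -0.6, 1.0]
finger_gap: 0.1
grip_force: 0.0
```

Call:
apply_moves:
  series: "0 0 0 0.062 -1;0 0 0 0.062 -1;0 0 0 0.062 -1;0 0 0 0.062 -1;0 0 0 0.062 -1"

```text
time: 9.67
tool_pos: [504.9, 20.1, 231.8]
tcp_rot: [-179.9, 0.1, 44.5]
ft_force: [-0.3, -0.2, -0.4]
finger_gap: 60.4
grip_force: 0.0
```

Call:
apply_moves:
  series: "0 0 0 0.062 -1;0 0 0 0.062 -1;0 0 0 0.062 -1;0 0 0 0.062 -1;0 0 0 0.062 -1"

```text
time: 10.08
tool_pos: [504.9, 20.1, 231.8]
tcp_rot: [-179.9, 0.1, 9.0]
ft_force: [-1.1, 0.8, 0.7]
finger_gap: 85.5
grip_force: 0.0
```

Call:
apply_moves:
  series: "0 0 0 0.062 -1;0 0 0 0 -1"

```text
time: 10.25
tool_pos: [505.0, 20.1, 231.9]
tcp_rot: [-180.0, 0.1, 1.9]
ft_force: [0.3, 0.5, -0.1]
finger_gap: 85.4
grip_force: 0.0
```

```bash
python3 f.py
```

```text
t 10.25 pos [505.   20.1 231.9] [-1.8e+02  1.0e-01  1.9e+00] axis in tool 67.3 -81.9 F tool 0.3 -0.5 [ 0.3  0.5 -0.1]
sleeve est if contact -3.001777728866275
```

Call:
apply_moves:
  series: "0 0 0 0.042 -1;-0.0156 0.1099 0 0 -1;-0.0156 0.1099 0 0 -1;-0.0156 0.1099 0 0 -1;-0.0156 0.1099 0 0 -1"

```text
time: 10.67
tool_pos: [480.1, -111.7, 232.3]
tcp_rot: [-180.0, 0.1, -2.2]
ft_force: [0.3, 0.5, -0.0]
finger_gap: 85.5
grip_force: 0.0
```

Call:
apply_moves:
  series: "-0.0156 0.1099 0 0 -1;-0.0156 0.1099 0 0 -1;-0.0156 0.1099 0 0 -1;-0.0156 0.1099 0 0 -1;-0.0156 0.1099 0 0 -1"

```text
time: 11.08
tool_pos: [449.2, -275.7, 232.3]
tcp_rot: [-179.9, 0.1, -2.3]
ft_force: [-0.2, -0.7, 0.6]
finger_gap: 85.2
grip_force: 0.0
```

Call:
apply_moves:
  series: "0 0 0 0 -1;0 0 0 0 -1"

```text
time: 11.25
tool_pos: [449.2, -275.6, 232.0]
tcp_rot: [-179.9, 0.1, -2.5]
ft_force: [0.2, 1.0, -0.3]
finger_gap: 84.9
grip_force: 0.0
```

```bash
python3 f.py; python3 - <<'E'
from h import *
d=snap('wrist','w4');cv2.imwrite('pics/w4L.png',cv2.resize(d['frame'],(800,600)))
E
```

```text
t 11.25 pos [ 449.2 -275.6  232. ] [-1.799e+02  1.000e-01 -2.500e+00] axis in tool 103.3 -384.8 F tool 0.2 -1.0 [ 0.2  1.  -0.3]
sleeve est if contact -2.9245601600833857
```

View pics/w4L.png

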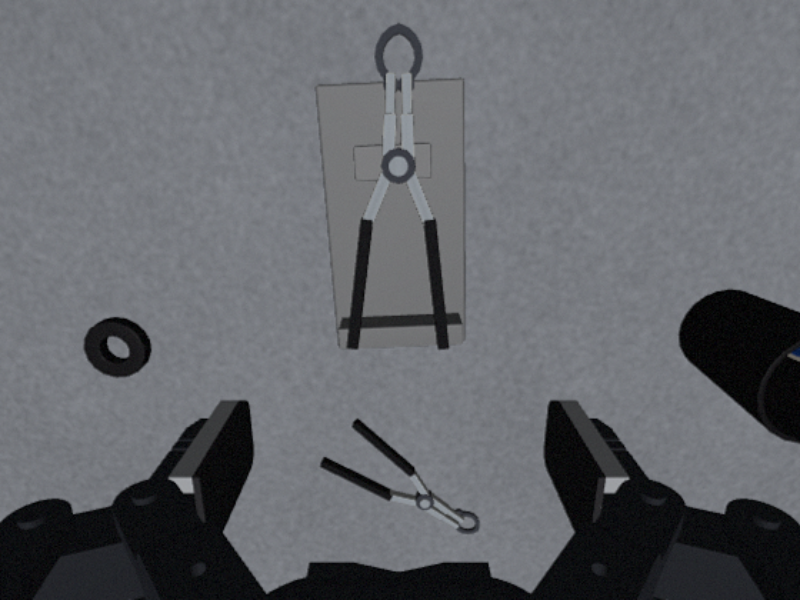

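The wrist view shows the pivot at (398,166), the ring at (399,57), the handle fronts at (367,221) and (430,221), and the handle ends at (352,347) and (443,347).

```bash
python3 - <<'E'
from h import *
d=load('w4');k=.7
v=ray(d,398*k,166*k,45);r=ray(d,399*k,57*k,32)
h=[ray(d,u*k,w*k,44) for u,w in((367,221),(430,221),(352,347),(443,347))]
m0=(h[0]+h[1])/2;m1=(h[2]+h[3])/2
print('pivot',v,'ring',r,np.linalg.norm((v-r)[:2]),m0,m1)
for a,e in((r,v),(v,m1),(m0,m1)):print(np.degrees(np.arctan2(*(a-e)[1::-1])))
P=cloud(d);
for u,w in((398,166),(360,280),(437,280)): print(P[int(w*k),int(u*k)])
y=np.radians(-2.9);g=v[:2]-65*np.array([np.cos(y),np.sin(y)]);print('grip',g)
s=sense();dl=g-s['tool_pos'][:2];y=np.radians(s['tcp_rot'][2]);print(dl@[np.cos(y),np.sin(y)],dl@[np.sin(y),-np.cos(y)])
E
```

```text
pivot [ 511.35072142 -277.43820153   45.        ] ring [ 574.80390585 -280.84216596   32.        ] 63.544422163530335 [ 476.88832906 -276.22145749   44.        ] [ 388.60040217 -271.60752897   44.        ]
-3.070705280183466
-2.7195205490306384
-2.9915569479752255
[ 511.62829942 -276.92122449   46.56595034]
[ 437.85969001 -247.43215749   41.73724361]
[ 435.91466371 -299.53002318   42.95331549]
grip [ 446.4339632  -274.14966042]
-3.2491278242479322 -0.13542580178416863
```

Call:
apply_moves:
  series: "-0.0083 -0.003 0.118 0.004 -1;0 0 0.118 0 -1;0 0 0.118 0 -1;0 0 0.118 0 -1;0 0 0.118 0 -1"

```text
time: 11.72
tool_pos: [448.1, -271.5, 54.3]
tcp_rot: [-180.0, -0.0, -2.8]
ft_force: [-0.2, -0.1, 0.6]
finger_gap: 85.1
grip_force: 0.0
```

Call:
apply_moves:
  series: "0 0 0.05 0 -1;0 0 0.05 0 -1;0 0 0.033 0 -1;0 0 0 0 -1"

```text
time: 12.05
tool_pos: [446.6, -270.9, 13.4]
tcp_rot: [-179.8, 0.2, -2.9]
ft_force: [-0.3, 0.8, -0.5]
finger_gap: 85.5
grip_force: 0.0
```

```bash
python3 f.py
```

```text
t 12.05 pos [ 446.6 -270.9   13.4] [-179.8    0.2   -2.9] axis in tool 104.1 -380.8 F tool -0.3 -0.8 [-0.3  0.8 -0.5]
sleeve est if contact -2.9189296897638917
```

Call:
apply_moves:
  series: "0 0.010 0 0 -1;0 0 0 0 -1"

```text
time: 12.22
tool_pos: [448.7, -276.9, 17.3]
tcp_rot: [179.9, -0.1, -3.0]
ft_force: [-0.0, -0.3, -0.4]
finger_gap: 85.5
grip_force: 0.0
```

```bash
python3 f.py
```

```text
t 12.2167 pos [ 448.7 -276.9   17.3] [ 1.799e+02 -1.000e-01 -3.000e+00] axis in tool 101.1 -386.8 F tool -0.0 0.3 [-0.  -0.3 -0.4]
sleeve est if contact -2.917309432132091
```

Call:
apply_moves:
  series: "0 0 0 0 -1;0 0 0 0 -1;0 0 0 0 -1"

```text
time: 12.47
tool_pos: [448.2, -276.7, 16.8]
tcp_rot: [179.9, -0.1, -3.0]
ft_force: [-0.7, -1.0, 0.9]
finger_gap: 85.3
grip_force: 0.0
```

```bash
python3 f.py
```

```text
t 12.4667 pos [ 448.2 -276.7   16.8] [ 1.799e+02 -1.000e-01 -3.000e+00] axis in tool 101.1 -386.7 F tool -0.7 1.1 [-0.7 -1.   0.9]
sleeve est if contact -2.9162572205114907
```

Call:
apply_moves:
  series: "-0.003 -0.008 0.003 0 -1;0 0 0 0 -1;0 0 0 0 -1"

```text
time: 12.72
tool_pos: [446.7, -273.6, 15.0]
tcp_rot: [-180.0, 0.0, -3.0]
ft_force: [-0.3, -0.1, 0.1]
finger_gap: 85.7
grip_force: 0.0
```

Call:
apply_moves:
  series: "0 0 0 0 1;0 0 0 0 1;0 0 0 0 1;0 0 0 0 1;0 0 0 0 1"
  squeeze: 60

```text
time: 13.13
tool_pos: [447.3, -275.0, 17.3]
tcp_rot: [179.9, -0.0, -3.0]
ft_force: [-10.2, 1.1, 22.1]
finger_gap: 36.0
grip_force: 59.2
```

Call:
apply_moves:
  series: "0 0 0 0 1;0 0 0 0 1;0 0 0 0 1;0 0 0 0 1"

```text
time: 13.47
tool_pos: [447.3, -275.0, 17.3]
tcp_rot: [179.9, -0.0, -3.0]
ft_force: [-9.9, 1.9, 20.5]
finger_gap: 35.9
grip_force: 59.0
```

```bash
python3 f.py
```

```text
t 13.4667 pos [ 447.3 -275.    17.3] [179.9  -0.   -3. ] axis in tool 102.2 -385.1 F tool -10.0 -1.4 [-9.9  1.9 20.5]
sleeve est if contact -2.916432664226385
```

Call:
apply_moves:
  series: "0 0 -0.02 0 1;0 0 -0.04 0 1;0 0 -0.08 0 1;0 0 -0.12 0 1;0 0 -0.12 0 1"

```text
time: 13.88
tool_pos: [445.6, -272.8, 129.2]
tcp_rot: [-179.9, 0.2, -3.0]
ft_force: [0.1, -0.7, -2.5]
finger_gap: 35.9
grip_force: 60.7
```

Call:
apply_moves:
  series: "0 0 -0.12 0 1;0 0 -0.05 0 1;0 0 0 0 1;0 0 0 0 1"

```text
time: 14.22
tool_pos: [447.3, -274.1, 180.9]
tcp_rot: [179.9, -0.1, -3.0]
ft_force: [-0.9, -0.5, -2.6]
finger_gap: 35.3
grip_force: 60.7
```

```bash
python3 f.py; python3 - <<'E'
from h import *
d=snap('wrist','w5');cv2.imwrite('pics/w5L.png',cv2.resize(d['frame'],(800,600)))
E
```

```text
t 14.2167 pos [ 447.3 -274.1  180.9] [ 1.799e+02 -1.000e-01 -3.000e+00] axis in tool 102.2 -384.2 F tool -0.8 0.6 [-0.9 -0.5 -2.6]
sleeve est if contact -2.916288373080032
```

View pics/w5L.png

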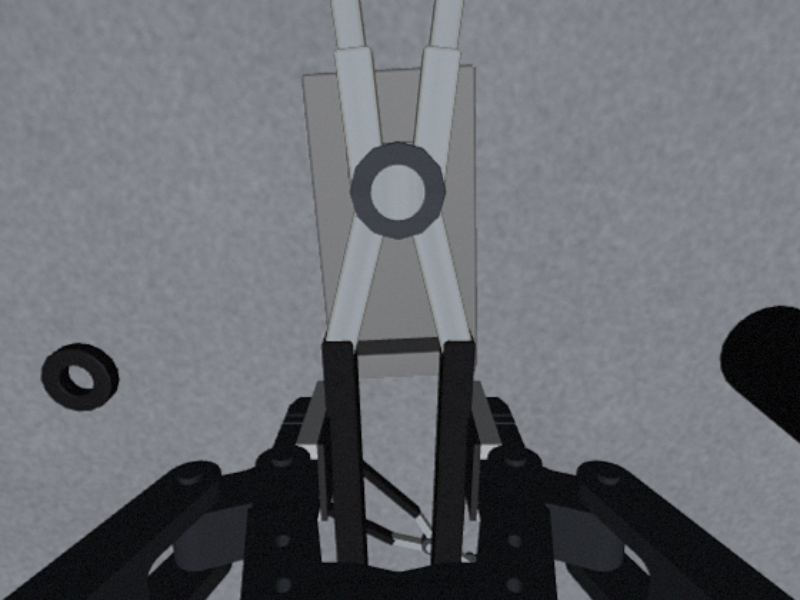

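The pliers are held with the handles parallel and the jaws spread; the pivot is at (398,190). The ring is out of view, so I'll work out the pliers' pose in the hand from the depth data.

```bash
python3 - <<'E'
from h import *
d=load('w5');k=.7
T=np.array(d['tool_from_camera']);Ki=np.linalg.inv(d['intrinsics'])
def tp(u,v,w=2):
    u=int(u*k);v=int(v*k);z=np.median(d['depth'][v-w:v+w+1,u-w:u+w+1]);return (T@np.r_[Ki@[u,v,1]*z,1])[:3].round(1)
print('pivot',tp(398,190))
for u,v in((340,355),(342,430),(346,520),(457,355),(456,430),(452,520),(353,280),(443,280),(352,70),(440,70)):print(u,v,tp(u,v))
d=snap('top','top1');P=cloud(d);s=d['state'];print(s['tool_pos'],s['tcp_rot'])
y=np.radians(-3);t=np.array([np.cos(y),np.sin(y)])
e=s['tool_pos'][:2]+129*t
m=(np.hypot(P[...,0]-e[0],P[...,1]-e[1])<32)&(P[...,2]>150)&(P[...,2]<230)
q=P[m];print(e,len(q),q.mean(0),q.min(0),q.max(0));v,u=np.where(m);print(u.min(),u.max(),v.min(),v.max())
E=ext(d);pc=np.linalg.inv(E)@np.r_[e,192,1];px=d['intrinsics']@pc[:3]/pc[2];print('px',px)
u,v=int(px[0]),int(px[1]);im=cv2.resize(d['frame'][v-30:v+45,u-35:u+35],None,fx=8,fy=8,interpolation=cv2.INTER_CUBIC);cv2.imwrite('pics/ring1.png',im);print(u-35,v-30)
E
```

```text
pivot [ 68.3  -0.6 -27.3]
340 355 [ 28.2 -15.2 -25.9]
342 430 [  6.7 -15.2 -26. ]
346 520 [-21.7 -14.9 -26.4]
457 355 [ 28.1  13.9 -25.8]
456 430 [  6.8  14.6 -26.2]
452 520 [-21.6  14.4 -26.5]
353 280 [ 46.9 -11.2 -24.4]
443 280 [ 46.9  10.3 -24.6]
352 70 [ 92.9 -10.3 -23.9]
440 70 [ 93.    8.5 -23.6]
[ 446.36856913 -273.38071565  179.00282426] [-1.79956465e+02  5.97055949e-02 -3.01102286e+00]
[ 575.19177911 -280.13205401] 95 [ 572.00330274 -278.33874205  194.37121754] [ 546.20409965 -297.67779432  184.43308177] [ 595.5910896  -262.92300012  206.80713176]
353 365 162 179
px [359.14540613 168.99535593   1.        ]
324 138
```

View pics/ring1.png

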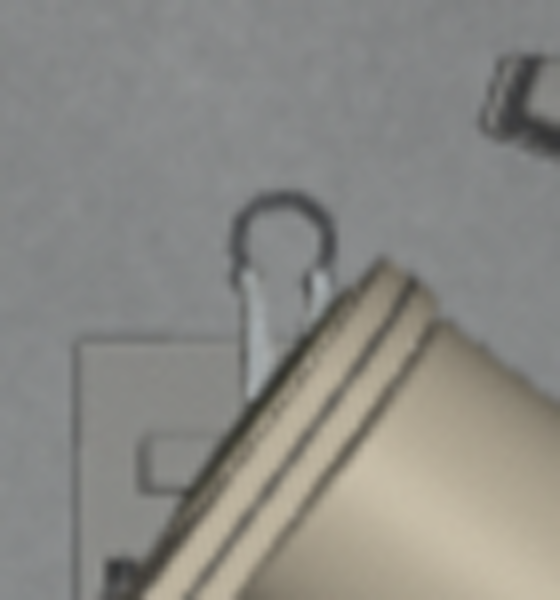

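Ring in the crop: its outer edges are at 230 and 335 across and its top at 190, so the centre is about (282,243). It looks round and spread. I'll compare that with the wrist-derived position and plan the carry.

```bash
python3 - <<'E'
from h import *
d=load('top1');s=d['state']
e=ray(d,358.9,167.9,190);print('ring top cam',e)
M=R.from_euler('xyz',s['tcp_rot'],degrees=True).as_matrix()
print('pred',M@[132.3,-1,-10.4]+s['tool_pos'],'tool coords from topcam',M.T@(e-s['tool_pos']))
l=ray(d,324+(230.5)/8-.5,167.9,190);r=ray(d,324+(335.5)/8-.5,167.9,190);print('width',np.linalg.norm(l-r))
d=load('w1');P=cloud(d)
# spindle axis: gear outline & stub top circle from wrist view w1 / top0
for n in('top0','top1','w3'):
    d=load(n);P=cloud(d);q=P.reshape(-1,3);q=q[np.hypot(q[:,0]-569.5,q[:,1]-104.2)<35]
    for z0,z1 in((99,108),(120,152),(152,160)):
        a=q[(q[:,2]>z0)&(q[:,2]<z1)]
        if len(a)>8: print(n,z0,len(a),a.mean(0).round(1),((a.min(0)+a.max(0))/2).round(1))
d=load('top1');f=d['frame'][155:205,205:270];cv2.imwrite('pics/sp1.png',cv2.resize(f,None,fx=9,fy=9,interpolation=cv2.INTER_CUBIC))
print(load('top1')['state']['joint_pos'].round(1))
E
```

```text
ring top cam [ 578.56370555 -279.78098886  190.        ]
pred [ 578.54878653 -279.34001783  189.26571103] tool coords from topcam [132.33729659  -0.56097951 -11.13466202]
width 36.82072505238895
top0 99 102 [567.4 103.  103.3] [569.5 103.2 103.5]
top0 120 41 [567.9 101.4 143.9] [569.3 103.3 136.6]
top0 152 18 [570.3 105.  155.3] [570.2 104.  155.7]
top1 99 100 [567.6 101.5 103.9] [569.4 103.  103.9]
top1 120 42 [568.1 102.2 143.5] [569.4 103.  136.9]
top1 152 14 [566.2 103.  154.6] [567.5 103.6 155.7]
w3 99 4634 [555.7  93.3 102.7] [560.   96.3 102. ]
[-37.1  -2.6 101.1   0.   81.5  55.9]
```

Call:
apply_moves:
  series: "-0.004 -0.053 0 0 1;-0.008 -0.106 0 0 1;-0.008 -0.106 0 0 1;-0.008 -0.106 0 0 1;-0.008 -0.106 0 0 1"

```text
time: 14.73
tool_pos: [441.9, -128.0, 177.6]
tcp_rot: [-179.9, 0.2, -3.0]
ft_force: [0.0, -0.1, -1.3]
finger_gap: 35.5
grip_force: 60.8
```

Call:
apply_moves:
  series: "-0.008 -0.106 0 0 1;-0.008 -0.106 0 0 1;-0.008 -0.106 0 0 1;-0.008 -0.106 0 0 1;-0.008 -0.106 0 0 1"

```text
time: 15.15
tool_pos: [438.0, 31.1, 177.8]
tcp_rot: [-180.0, 0.2, -3.0]
ft_force: [-0.1, 0.3, -2.1]
finger_gap: 35.7
grip_force: 60.8
```

Call:
apply_moves:
  series: "-0.008 -0.106 0 0 1;-0.008 -0.106 0 0 1;-0.004 -0.053 0 0 1;0 0 0 0 1;0 0 0 0 1"

```text
time: 15.57
tool_pos: [436.5, 109.7, 178.1]
tcp_rot: [180.0, 0.2, -2.9]
ft_force: [-0.2, -0.2, -2.4]
finger_gap: 35.6
grip_force: 60.8
```

Call:
apply_moves:
  series: "0 0 0 0 1;0 0 0 0 1"

```text
time: 15.73
tool_pos: [437.6, 108.0, 179.1]
tcp_rot: [180.0, 0.1, -3.1]
ft_force: [-0.3, -0.2, -1.6]
finger_gap: 35.5
grip_force: 60.8
```

```bash
cat > g.py <<'E'
from h import *
import sys
s=sense();M=R.from_euler('xyz',s['tcp_rot'],degrees=True).as_matrix()
rg=M@[132.3,-.8,-10.6]+s['tool_pos'];print('t',s['time'],s['tool_pos'].round(2),s['tcp_rot'].round(2),'ring',rg.round(2),'F',s['ft_force'].round(1),s['wrist_torque'].round(2),s['finger_gap'],s['grip_force'])
e=M.T@(np.array([569.5,103.6,134.5])-rg);print('to go tool',e.round(2),'shares',(e/300).round(4))
E
python3 g.py; python3 - <<'E'
from h import *
d=snap('top','top2');w=snap('scene','sc2')
f=d['frame'][140:205,200:260];a=cv2.resize(f,(480,520),interpolation=cv2.INTER_CUBIC)
E=ext(w);pc=np.linalg.inv(E)@[569.5,103.6,170,1];px=w['intrinsics']@pc[:3]/pc[2];u,v=int(px[0]),int(px[1])
b=cv2.resize(w['frame'][v-32:v+33,u-20:u+20],(320,520),interpolation=cv2.INTER_CUBIC)
cv2.imwrite('pics/both.png',np.hstack([a,b]));print(u-20,v-32)
E
```

```text
t 15.7333 [437.64 107.99 179.12] [ 1.7997e+02  9.0000e-02 -3.0700e+00] ring [569.81 101.71 189.52] F [-0.3 -0.2 -1.6] [ 0.01  0.11 -0.02] 35.4768110036668 60.75820326805115
to go tool [-0.32 -1.9  55.02] shares [-0.0011 -0.0063  0.1834]
276 232
```

View pics/both.png

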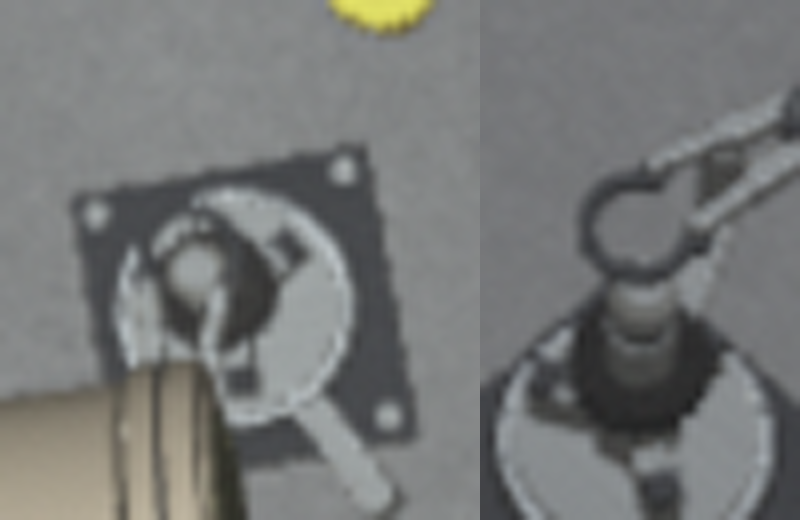

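Left crop (top camera): the stub top is near (197,265) and the ring above it hardly stands out. Right crop (scene camera): the ring's outside runs from 579 to 705 across and 170 to 285 down, so its centre is about (642,228). The stub below spans 608 to 680, with its axis near 644.

```bash
python3 - <<'E'
from h import *
d=load('top2');w=load('sc2')
def proj(d,p):
    q=np.linalg.inv(ext(d))@np.r_[p,1];q=d['intrinsics']@q[:3];return q[:2]/q[2]
W=lambda x,y,z:ray(w,276+(x-480+.5)/8-.5,232+(y+.5)/8-.5,z)
A=lambda x,y,z:ray(d,200+(x+.5)/8-.5,140+(y+.5)/8-.5,z)
print('ring scene',W(642,228,189.5))
a=proj(w,[569.5,103.6,134.5]);print('stub axis scene expected crop x',480+(a[0]-276+.5)*8-.5,'seen 644, mm/px8',np.linalg.norm(W(100,300,134)-W(108,300,134))/8)
a=proj(w,[569.8,101.7,189.5]);print('ring expected',480+(a-[276,232]+.5)*8-.5)
print('stub top',A(197,265,156))
b=[A(97,215,12),A(344,169,12),A(388,416,12)];print('bolts',b,(b[0]+b[2])/2)
p=A(384,490,84);print('post',p)
# register scene & top vs spindle: match gear in depth
for n in('top2','sc2'):
    P=cloud(load(n));q=P.reshape(-1,3);q=q[np.hypot(q[:,0]-569.5,q[:,1]-104.2)<30]
    a=q[(q[:,2]>99)&(q[:,2]<108)];print(n,len(a),a.mean(0),(a.min(0)+a.max(0))/2)
    q=P.reshape(-1,3);q=q[np.hypot(q[:,0]-569.5,q[:,1]-102)<21];a=q[(q[:,2]>183)&(q[:,2]<196)];print(' ring',len(a),a.mean(0),(a.min(0)+a.max(0))/2)
E
```

```text
ring scene [568.85039813 101.01832788 189.5       ]
stub axis scene expected crop x 641.0913946737082 seen 644, mm/px8 0.31702841303968166
ring expected [640.70890239 711.21315079]
stub top [571.08675087 103.07708982 156.        ]
bolts [array([610.00519281, 161.64305871,  12.        ]), array([627.99997843,  63.42814602,  12.        ]), array([529.32560386,  45.81132796,  12.        ])] [569.66539833 103.72719334  12.        ]
post [494.77332276  41.49191136  84.        ]
top2 81 [567.19157019 100.88779773 103.80964331] [569.93454798 104.50168546 103.48174194]
 ring 49 [573.70056655 101.62889437 191.32452155] [569.90923535 101.91999755 191.18893448]
sc2 144 [573.66561182 107.60661131 104.04533374] [569.85054994 103.30839981 103.59423042]
 ring 79 [573.48097719 101.4579767  192.39454516] [573.02570719 101.03388376 191.99062814]
```

Call:
apply_moves:
  series: "-0.001 -0.006 0.04 0 1;0 0 0.03 0 1;0 0 0.015 0 1;0 0 0 0 1;0 0 0 0 1"

```text
time: 16.25
tool_pos: [437.4, 110.4, 153.6]
tcp_rot: [180.0, 0.1, -3.0]
ft_force: [-0.1, -0.1, -1.8]
finger_gap: 35.7
grip_force: 60.8
```

Call:
apply_moves:
  series: "0 0 0 0 1;0 0 0 0 1;0 0 0 0 1"

```text
time: 16.5
tool_pos: [438.3, 110.7, 155.0]
tcp_rot: [-180.0, -0.0, -3.0]
ft_force: [0.1, -0.1, -1.4]
finger_gap: 35.7
grip_force: 60.8
```

```bash
python3 g.py
```

```text
t 16.5 [438.3  110.65 154.97] [-1.7999e+02 -5.0000e-02 -3.0100e+00] ring [570.45 104.5  165.68] F [ 0.1 -0.1 -1.4] [ 0.04  0.12 -0.05] 35.67377349859235 60.77258348464966
to go tool [-0.93  0.96 31.18] shares [-0.0031  0.0032  0.1039]
```

Call:
apply_moves:
  series: "-0.003 0.0027 0 0 1;0 0 0 0 1;0 0 0 0 1;0 0 0 0 1;0 0 0 0 1"

```text
time: 16.92
tool_pos: [437.0, 109.8, 154.5]
tcp_rot: [-180.0, -0.0, -3.0]
ft_force: [-1.1, -0.4, -2.2]
finger_gap: 35.6
grip_force: 60.8
```

```bash
python3 g.py
```

```text
t 16.9167 [437.04 109.82 154.54] [-1.80e+02 -1.00e-02 -3.01e+00] ring [569.2  103.67 165.15] F [-1.1 -0.4 -2.2] [-0.02  0.07  0.02] 35.62044938846317 60.780065059661865
to go tool [ 0.3   0.05 30.65] shares [0.001  0.0002 0.1022]
```

Call:
apply_moves:
  series: "0 0 0 0 1;0 0 0 0 1;0 0 0 0 1"

```text
time: 17.17
tool_pos: [437.0, 109.8, 154.5]
tcp_rot: [180.0, 0.0, -3.0]
ft_force: [-0.3, 0.1, -2.5]
finger_gap: 35.5
grip_force: 60.8
```

```bash
python3 g.py; python3 - <<'E'
from h import *
d=snap('top','top3');w=snap('scene','sc3')
for n in('top3','sc3'):
    P=cloud(load(n)).reshape(-1,3)
    q=P[np.hypot(P[:,0]-569.5,P[:,1]-103)<22];a=q[(q[:,2]>161)&(q[:,2]<172)];print(n,len(a),a.mean(0),(a.min(0)+a.max(0))/2)
E
```

```text
t 17.1667 [437.   109.84 154.47] [180.     0.    -3.01] ring [569.16 103.68 165.06] F [-0.3  0.1 -2.5] [0.03 0.09 0.  ] 35.5447272409876 60.78123092651367
to go tool [ 0.35  0.06 30.56] shares [0.0012 0.0002 0.1019]
top3 51 [572.80642113 103.63107989 166.31321755] [570.39101129 103.60589578 166.10634763]
sc3 75 [573.19322862 103.14019778 167.9986616 ] [570.88635208 102.5275135  167.82572333]
```

Call:
apply_moves:
  series: "0.001 0 0.015 0 1;0 0 0.015 0 1;0 0 0.01 0 1;0 0 0.01 0 1;0 0 0 0 1"

```text
time: 17.68
tool_pos: [436.7, 109.7, 138.4]
tcp_rot: [180.0, 0.1, -3.0]
ft_force: [-0.5, 0.3, -3.7]
finger_gap: 35.7
grip_force: 60.8
```

```bash
python3 g.py
```

```text
t 17.6833 [436.66 109.72 138.38] [ 1.7998e+02  9.0000e-02 -3.0100e+00] ring [568.84 103.56 148.76] F [-0.5  0.3 -3.7] [0.04 0.09 0.04] 35.70450320691712 60.79744577407837
to go tool [ 0.69 -0.08 14.26] shares [ 0.0023 -0.0003  0.0475]
```

Call:
apply_moves:
  series: "0.0015 0 0.01 0 1;0 0 0.01 0 1;0 0 0.01 0 1;0 0 0 0 1;0 0 0 0 1"

```text
time: 18.1
tool_pos: [437.6, 109.8, 130.2]
tcp_rot: [180.0, 0.0, -3.0]
ft_force: [-0.8, -0.6, -2.5]
finger_gap: 36.1
grip_force: 60.8
```

```bash
python3 g.py
```

```text
t 18.1 [437.57 109.8  130.23] [ 1.80e+02  3.00e-02 -3.01e+00] ring [569.73 103.65 140.76] F [-0.8 -0.6 -2.5] [-0.03  0.07 -0.01] 36.07850600425054 60.787532329559326
to go tool [-0.23  0.06  6.26] shares [-0.0008  0.0002  0.0209]
```

Call:
apply_moves:
  series: "0 0 0.01 0 1;0 0 0.01 0 1;0 0 0 0 1;0 0 0 0 1;0 0 0 0 1"

```text
time: 18.52
tool_pos: [437.7, 109.8, 124.5]
tcp_rot: [180.0, 0.0, -3.0]
ft_force: [-0.2, -0.1, -1.6]
finger_gap: 35.6
grip_force: 60.8
```

Call:
apply_moves:
  series: "0 0 0 0 1;0 0 0 0 1;0 0 0 0 1;0 0 0 0 1"

```text
time: 18.85
tool_pos: [437.8, 109.8, 124.6]
tcp_rot: [-180.0, -0.0, -3.0]
ft_force: [-0.0, 1.5, -2.1]
finger_gap: 35.8
grip_force: 60.8
```

```bash
python3 g.py; python3 - <<'E'
from h import *
d=snap('top','top4');w=snap('scene','sc4')
for n in('top4','sc4'):
    P=cloud(load(n)).reshape(-1,3)
    r=np.hypot(P[:,0]-569.5,P[:,1]-103.6);q=P[(r>14)&(r<18.5)];a=q[(q[:,2]>125)&(q[:,2]<148)];print(n,len(a),np.median(a,0),(a.min(0)+a.max(0))/2)
    q=P[(r<10)];a=q[q[:,2]>150];print('top of stub',len(a),np.median(a,0) if len(a) else'')
E
```

```text
t 18.85 [437.84 109.79 124.58] [-1.80e+02 -1.00e-02 -3.01e+00] ring [570.   103.63 135.2 ] F [-0.   1.5 -2.1] [-0.02  0.09 -0.04] 35.79194568187131 60.77987194061279
to go tool [-0.49  0.05  0.7 ] shares [-0.0016  0.0002  0.0023]
top4 48 [572.54867872 107.05122608 136.60252949] [570.66810657 103.32240273 138.58273196]
top of stub 20 [569.17988537 102.42861045 152.91216506]
sc4 44 [576.43677818 110.33238463 138.44241399] [570.60121894 103.53351553 140.70284586]
top of stub 29 [570.65236896 105.26027943 152.81449203]
```

Call:
apply_moves:
  series: "-0.0013 0 0.0023 0 1;0 0 0 0 1;0 0 0 0 1;0 0 0 0 1;0 0 0 0 1"

```text
time: 19.37
tool_pos: [437.4, 109.8, 123.8]
tcp_rot: [-180.0, 0.0, -3.0]
ft_force: [-0.0, -0.2, -3.0]
finger_gap: 35.3
grip_force: 60.8
```

Call:
apply_moves:
  series: "0 0 0 0 1;0 0 0 0 1;0 0 0 0 1;0 0 0 0 1"

```text
time: 19.7
tool_pos: [437.4, 109.8, 123.8]
tcp_rot: [180.0, 0.0, -3.0]
ft_force: [-0.0, 0.5, -0.9]
finger_gap: 35.9
grip_force: 60.8
```

```bash
python3 g.py; python3 - <<'E'
from h import *
C=np.array([569.5,103.7])
for n in('top1','top2','scene0','sc2','sc4'):
    P=cloud(load(n)).reshape(-1,3);r=np.hypot(*(P[:,:2]-C).T)
    a=P[(r>80)&(r<110)&(P[:,2]>79)&(P[:,2]<90)]
    if len(a): m=np.median(a,0);v=m[:2]-C;print(n,len(a),m.round(1),np.hypot(*v).round(1),'sleeve',np.radians((-80.1-np.degrees(np.arctan2(v[1],v[0])))%360).round(3))
E
```

```text
t 19.7 [437.37 109.8  123.79] [180.     0.    -3.01] ring [569.53 103.64 134.39] F [-0.   0.5 -0.9] [-0.06  0.1  -0.06] 35.891157806673945 60.781434774398804
to go tool [-0.03  0.04 -0.11] shares [-0.0001  0.0001 -0.0004]
top1 21 [494.3  46.1  83.2] 94.8 sleeve 1.09
top2 19 [494.   45.9  83.9] 95.1 sleeve 1.09
scene0 27 [583.    9.4  84.5] 95.2 sleeve 0.031
sc2 9 [498.   51.   84.2] 88.8 sleeve 1.108
sc4 25 [495.7  45.   85.1] 94.3 sleeve 1.072
```

```bash
python3 -c "
from bench import hand_in;print(hand_in())"
```

```text
the job is handed in; nothing more can be done
None
```

I handed the job in at 19.7 s with the chuck tightened (pushed to about 13 N at the post, sleeve left at about 1.09 rad) and the squeezed pliers holding the spread ring around the stub, level with the groove to within about 1 mm by measurement; the result of the judging was not shown.

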